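# Clear the mat and tip the cutting board down onto it

### The job

Get the cutting board ready for chopping, working only with gentle fingertip pushes: nothing is to be pinched or lifted. First push the olive-green jar along the counter until it stands, still upright, completely off the non-slip mat; then push the standing board high on its back so that it topples over the mat and comes to rest lying flat with no part of it overhanging the mat's edges. Don't let the board hit the jar, and leave the milk pot and the glass salt pig where they stand.

Things in the scene. Friction and masses are not known exactly. Their poses are not given: they have to be found in the camera images.
- mat: Dark blue-grey non-slip silicone mat lying fixed on the granite counter, 240 mm (its x) by 300 mm (its y), 2 mm thick, with a pale printed line 6 mm inside its edge. Origin at its centre on the counter; its x points away from the robot (turned up to 26 degrees), its y to the left, z up. Grippy: friction about 0.8; the bare granite about 0.6.
- board_center (a point): Centre of a loose beech cutting board, 28 mm thick (its x), 240 wide (y), 170 high (z), 0.6 to 0.9 kg, standing unsupported on its long edge on the mat's far strip. x points away from the robot, z up; juice groove on its back (+x face). Pushed slowly (1 N) near the top of its back it tips about its lower front edge, overbalances at 10 degrees and falls, x up, over the mat.
- board_foot (a point): Middle of the board's lower front edge, 14 mm in front (-x) of its mid-plane: the edge it tips over, which stays down on the mat.
- board_corner_a (a point): Corner of the board's 240 x 170 mm front face (the face that looks over the mat and ends up underneath): lower edge as it stands, at the board's left end (+y of the board).
- board_corner_b (a point): Corner of the board's 240 x 170 mm front face (the face that looks over the mat and ends up underneath): lower edge as it stands, at the board's right end (-y of the board).
- board_corner_c (a point): Corner of the board's 240 x 170 mm front face (the face that looks over the mat and ends up underneath): upper edge as it stands, at the board's left end (+y of the board).
- board_corner_d (a point): Corner of the board's 240 x 170 mm front face (the face that looks over the mat and ends up underneath): upper edge as it stands, at the board's right end (-y of the board).
- jar_center (a point): Squat olive-green ceramic jar with a wire flip-top seal, standing loose on the near half of the mat where the board would land; 94 mm diameter up to 54 mm height, then a lid 84 mm across, 80 mm high in all, about 0.6 kg. The point is its centre, 40 mm above its underside; z up. Pushed below 40 mm height it slides upright.
- milk_pot_center (a point): Loose stainless steel milk pot, 118 mm diameter, 90 mm high, with a long black handle to its +x (reaching 187 mm from the pot's axis at 95 mm height, pointing away from the work). The point lies on its axis, 45 mm up. To be left alone.
- salt_pig_center (a point): Loose clear-glass salt pig, bowl of 100 mm diameter, about 105 mm high, slanted mouth to its -x. The point lies on its axis, 45 mm up. To be left alone.
Not all that is in view belongs to the job. There is more than one size of the part that bears jar_center; the job needs the largest. Of the things that look like the part that bears board_center, the smaller one is meant.

How it is judged:
By the outcome, as a careful person would: the job done as asked, in the order asked, and still so for the second after the job is handed in, with the robot touching nothing.
It also fails if it takes over 54 s, if anything falls off the work surface, if the arm or the gripper's body presses on something with over 40 N, if the wrist force passes 120 N, or if a joint passes its speed limit or range.

### The arm

A 6-joint arm with a two-finger parallel gripper is mounted at the origin on the work surface. World frame = base frame: x ahead of the robot, y to its left, z up, the work surface at z = 0. Lengths are in mm, angles in rad, forces in N, time in s.
With the tool pointing down it reaches from about 325 to 900 mm from the base axis. Payload 6.1 kg.
Tool frame: the origin (TCP) lies midway between the tips of the shut fingers; the grasp point (between the pads) lies 19 mm behind it (arm.pinch_z is the z of the grasp point in the tool frame, in mm); z points along the fingers, y is the direction in which the jaws open and shut (so a half turn about z gives the same grasp; the last joint's range is limited). The gripper opens to 85 mm and grips with 20 to 120 N. Pads are 22 mm wide; open, the fingers measure 114 mm over their backs; the gripper's body (76 mm by 85 mm) begins 54 mm behind the grasp point. The pads swing forward as they close: fully open they stand 13 mm farther back than shut.
Start: joints at [1.053, 0.22, 1.526, -0, 1.395, -0.126], TCP at [238.656, 577.632, 231.3] pointing down, gripper open.
Joint ranges: [-2.98, 2.98], [-0.91, 2.08], [0.09, 2.57], [-1.24, 4.39], [0.2, 2.65], [-2.68, 2.68]. Speed limits (rad/s): [2.57, 2.57, 3.01, 3.14, 3.14, 3.14].

### API

Orientations are given as a 3x3 rotation matrix whose columns are the frame's x, y, z axes.
In Python, from bench import arm, viewer, close_job, regions_of gives the robot as it stands. The module is installed in compiled form; this text tells all that it offers.
- The arm moves only by the tool jog_arm, never from a script. Its argument "series" is a list of rows, each an object with "travel": the shift along the tool's x, y, z in mm, a list of three; "rot": the turn, a rotation vector about the tool's x, y, z in rad, a list of three. In form: [{"travel": [dx, dy, dz], "rot": [ax, ay, az]}, ...]. A call has 1 to 10 rows; each row shifts and turns the commanded pose from where the row before left it, along the tool's axes as they then stand; what a row does not reach is not made up. A row lasts 1/8 s, in which the tool goes at most 62.5 mm and 10.7 degrees, less where a joint would pass 70% of its speed; a pose out of reach is approached as far as the arm can. A call is refused whole if a number of a shift passes 62.5 or a number of a turn 0.188, either way. A call with a gripper value outside its range is refused whole. "gripper" is the gripper command: -1 is fully open, 1 is shut, values between are in proportion, set as the call begins (left out, the last holds). The fingers move at their own pace and stop on an object; the grip force is fixed at half the most. Time passes only in rows, so rows that do not move let the fingers close. It gives the time, the measured TCP pose, the force and the opening at its end, in the units of the state.
- arm.get_state(): the state, without advancing time (a new reading comes with each control period).
- viewer.camera(name): name is "side" or "top" or "wrist"; returns the picture (420x560x3 uint8, red, green, blue); there is no depth.
- viewer.camera_model(name): a dict with "camera_matrix" (3x3 intrinsics, pixels), "k1" (the pictures are not rectified: a ray, as slopes to the right and down, at radius r is drawn at 1 + k1 r^2 times it, then the intrinsics apply), "R" (3x3) and "t" (3): a world point X has camera coordinates R X + t; the wrist camera has in their place "tool_from_camera" (4x4, takes a point from camera to tool coordinates, whose origin is the TCP and whose axes are the flange's). Camera axes: x right, y down, z forward; pixel columns grow to the right and rows downward; lengths in mm; the calibration is good to about 2 mm. A picture is of the moment at which its call begins: read the wrist's pose just before it. camera_model takes no time and is no camera call.
- close_job(): hands the job in, once; it reports no verdict.
Trained networks look in the newest picture that a camera, given by its name, has taken for a name from the list of things; names that differ only in an ending like _2 or _b are one class to them, and where a whole thing is asked for, a point or a joint stands for the part that bears it (a point fixed in the world has none). Each returns a list of dicts, best first, with "score" (0 to 1); they miss things now and then, are a little off and sometimes report something else, mostly with a low value. They report only what shows in the picture. A call takes as long as a camera call. They do not tell look-alikes from the thing itself.
- regions_of(target, camera): "mask" (420x560 bool, what is visible of it) and "box" ([left, top, right, bottom] in pixels, round what is visible of it).
The state is a dict: "time": time; "qpos": joint angles; "joint_velocities": joint speeds; "joint_efforts": joint torques, N m; "tool_pos": TCP position; "ee_rot": TCP orientation; "wrist_force": force on the tool from outside, world axes, zero at the start; "ft_torque": the same for the moment, N m; "grip_width": finger opening in mm.
Only numpy, scipy, OpenCV 4.12 (cv2) and the standard library are available. Lean on these libraries where they do the work, as an engineer would, in place of code of your own. Each camera call takes 0.05 s, during which the arm holds its last target. There are 200 camera calls.

## Working session

There is one attempt and no reset: what is moved stays moved. The work goes in short steps, Python scripts to look and compute and a tool call to move; the robot and the scene stay as the last step left them, time stands still between calls to the robot, and variables do not carry over. Pictures are saved under pics/ and viewed, on a budget of 10 in all, crops included, one or two more only if the job needs it, and the job is handed in when it is done.

Besides the shell and the picture viewer there is one more tool, called after "Call:" as name(argument=value, ...) on one line, values as JSON. jog_arm: Moves the arm, as the interface text tells. Its arguments: {"type":"object","properties":{"series":{"type":"array","items":{"type":"object","properties":{"travel":{"type":"array","items":{"type":"number"}},"rot":{"type":"array","items":{"type":"number"}}}}},"gripper":{"type":"number"}},"required":["series"]}

```bash
mkdir -p pics; cat > h.py <<'E'
import numpy as np, cv2
from bench import arm, viewer, close_job, regions_of
def model(c):
    m=viewer.camera_model(c); return np.array(m["camera_matrix"]),m["k1"],np.array(m["R"]),np.array(m["t"])
def ray(c,px):
    K,k1,R,t=model(c)
    n=cv2.undistortPoints(np.array([[px]],float),K,np.array([k1,0,0,0.]))[0,0]
    return -R.T@t, R.T@np.array([n[0],n[1],1])
def onz(c,px,z):
    o,d=ray(c,px); return o+d*(z-o[2])/d[2]
def proj(c,X):
    K,k1,R,t=model(c)
    return cv2.projectPoints(np.array(X,float).reshape(-1,1,3),cv2.Rodrigues(R)[0],t,K,np.array([k1,0,0,0.]))[0][:,0]
E
python3 - <<'E'
from h import *
for c in("top","side"):
    im=viewer.camera(c); cv2.imwrite(f"pics/{c}0.png",im[:,:,::-1])
    K,k1,R,t=model(c); print(c,(-R.T@t).round(),R[2].round(2),K[0,0],k1)
    for n in("mat","board_center","jar_center","milk_pot_center","salt_pig_center"):
        for r in regions_of(n,c)[:4]: print(n,round(r["score"],2),np.round(r["box"]))
print(arm.get_state()["time"], arm.get_state()["ee_rot"])
E
```

```text
top [ 382.   40. 1040.] [ 0.13 -0.02 -0.99] 382.6983196887828 -0.072106038496473
mat 0.71 [181. 160. 298. 265.]
board_center 0.75 [171. 142. 271. 189.]
board_center 0.66 [392. 145. 479. 268.]
jar_center 0.93 [187. 292. 217. 317.]
jar_center 0.77 [122. 290. 157. 319.]
jar_center 0.68 [206. 213. 240. 248.]
milk_pot_center 0.97 [ 96. 127. 157. 219.]
salt_pig_center 0.95 [311. 141. 348. 187.]
salt_pig_center 0.45 [205. 212. 237. 245.]
side [ 276. -914.  751.] [ 0.19  0.82 -0.55] 485.0651654629367 0.0012872534694053702
mat 0.62 [228. 182. 349. 262.]
mat 0.5 [294. 137. 345. 231.]
board_center 0.74 [252. 263. 444. 392.]
jar_center 0.72 [242. 182. 280. 229.]
jar_center 0.58 [295. 140. 344. 234.]
jar_center 0.57 [173. 191. 203. 223.]
jar_center 0.57 [177. 163. 198. 190.]
milk_pot_center 0.77 [260. 123. 324. 177.]
milk_pot_center 0.41 [296. 137. 344. 232.]
salt_pig_center 0.88 [342. 235. 389. 279.]
0.6 [[-9.24221035e-01  3.81857928e-01  7.26955928e-06]
 [ 3.81857929e-01  9.24221035e-01  2.02856488e-05]
 [ 1.02755624e-06  2.15243622e-05 -1.00000000e+00]]
```

View pics/top0.png

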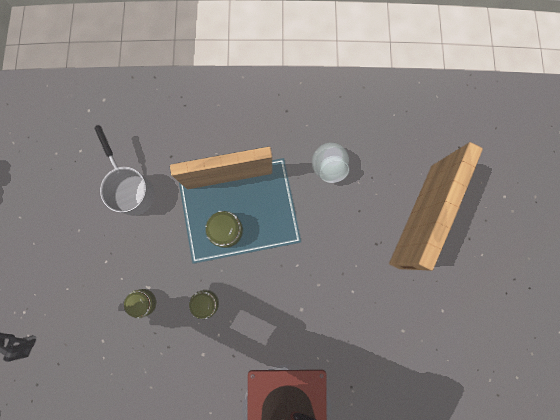

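View pics/side0.png

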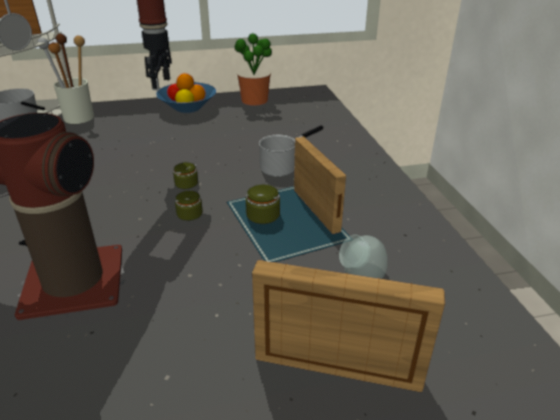

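The top view shows the jar on the mat at about (223,230). The board's top edge runs from (172,165) to (271,153), with the mat below it. The larger look-alike board is on the right at (440,205), and the small jars are at (138,304) and (203,305). Next I'll get metric poses.

```bash
cat > m.py <<'E'
from h import *
im=cv2.imread("pics/top0.png"); hsv=cv2.cvtColor(im,cv2.COLOR_BGR2HSV)
def rect(mask,z):
    ys,xs=np.nonzero(mask); P=np.array([onz("top",(x,y),z)[:2] for x,y in zip(xs,ys)])
    (c,s,a)=cv2.minAreaRect(P.astype(np.float32)); return np.array(c),s,a,P,cv2.boxPoints((c,s,a))
b=(hsv[...,0]<22)&(hsv[...,0]>8)&(hsv[...,1]>90)&(hsv[...,2]>150); w=np.zeros_like(b); w[140:195,165:280]=1
n,l,st,_=cv2.connectedComponentsWithStats((b&w).astype(np.uint8)); k=1+st[1:,4].argmax()
bm=l==k
c,s,a,P,bx=rect(bm,172); print("board top",c.round(1),np.round(s,1),round(a,2),"n",bm.sum()); print(bx.round(1))
m=(hsv[...,0]>85)&(hsv[...,0]<115)&(hsv[...,1]>60); w[:]=0; w[150:270,170:305]=1
n,l,st,_=cv2.connectedComponentsWithStats((m&w).astype(np.uint8)); k=1+st[1:,4].argmax()
mm=l==k
c,s,a,P,bx=rect(mm,2); print("mat",c.round(1),np.round(s,1),round(a,2)); print(bx.round(1))
o=im.copy(); o[bm]=(0,0,255); o[mm]=o[mm]//2+np.array([0,127,0],np.uint8)
viewer.camera("top")
for nme in("jar_center","milk_pot_center","salt_pig_center"):
    for r in regions_of(nme,"top")[:4]:
        M=r["mask"].astype(np.uint8); (x,y),rad=cv2.minEnclosingCircle(np.argwhere(M)[:,::-1].astype(np.float32))
        q=onz("top",(x,y),50); print(nme,round(r["score"],2),(round(x),round(y),round(rad,1)),q.round(),"diam~",round(2*rad*990/382.7))
cv2.imwrite("pics/o1.png",cv2.resize(o[130:330,80:370],None,fx=2.7,fy=2.7,interpolation=cv2.INTER_CUBIC))
E
python3 m.py
```

```text
board top [618.6 158. ] [ 26.3 236.9] 10.64 n 1109
[[583.9 271.9]
 [627.6  39.2]
 [653.4  44. ]
 [609.7 276.8]]Traceback (most recent call last):
  File "m.py", line 13, in <module>
    c,s,a,P,bx=rect(mm,2); print("mat",c.round(1),np.round(s,1),round(a,2)); print(bx.round(1))
               ~~~~^^^^^^
  File "m.py", line 4, in rect
    ys,xs=np.nonzero(mask); P=np.array([onz("top",(x,y),z)[:2] for x,y in zip(xs,ys)])
                                        ~~~^^^^^^^^^^^^^^^
  File "h.py", line 10, in onz
    o,d=ray(c,px); return o+d*(z-o[2])/d[2]
        ~~~^^^^^^
  File "h.py", line 6, in ray
    K,k1,R,t=model(c)
             ~~~~~^^^
  File "h.py", line 4, in model
    m=viewer.camera_model(c); return np.array(m["camera_matrix"]),m["k1"],np.array(m["R"]),np.array(m["t"])
ValueError: time passes only in moves, steps and waits
```

```bash
sed -i 's/^def model/import functools\n@functools.cache\ndef model/' h.py; python3 m.py
```

```text
board top [618.6 158. ] [ 26.3 236.9] 10.64 n 1109
[[583.9 271.9]
 [627.6  39.2]
 [653.4  44. ]
 [609.7 276.8]]
mat [522.5 128. ] [207.7 278.5] 11.13
[[393.8 244.6]
 [447.5 -28.6]
 [651.3  11.4]
 [597.5 284.7]]
jar_center 0.88 (140, 302, 16.8) [281. 376.  50.] diam~ 87
jar_center 0.72 (224, 229, 18.6) [469. 161.  50.] diam~ 96
jar_center 0.65 (203, 304, 15.4) [279. 212.  50.] diam~ 80
jar_center 0.46 (220, 162, 51.5) [648. 174.  50.] diam~ 266
milk_pot_center 0.74 (220, 162, 50.9) [647. 174.  50.] diam~ 264
milk_pot_center 0.69 (121, 168, 49.3) [631. 440.  50.] diam~ 255
salt_pig_center 0.68 (332, 162, 20.3) [ 649. -121.   50.] diam~ 105
```

View pics/o1.png

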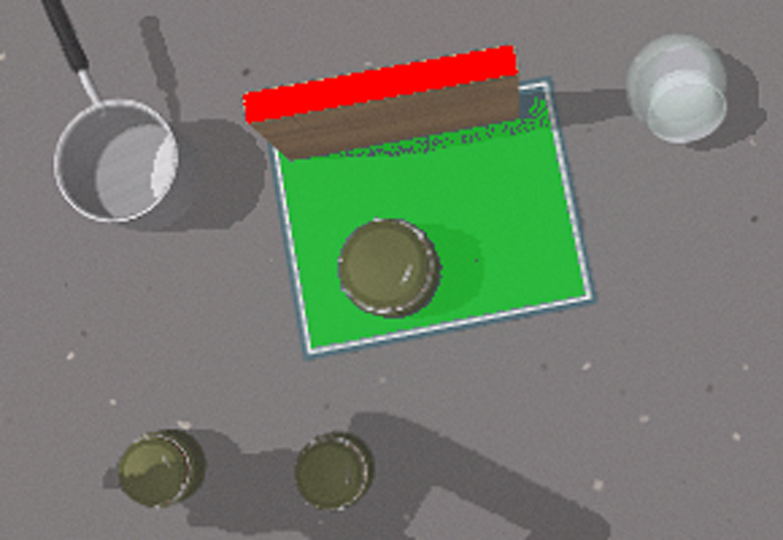

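```bash
cat > n.py <<'E'
from h import *
from scipy.optimize import least_squares
from scipy.spatial import cKDTree
im=cv2.imread("pics/top0.png"); hsv=cv2.cvtColor(im,cv2.COLOR_BGR2HSV)
w=np.zeros(im.shape[:2],bool); w[155:270,176:306]=1
lab=(hsv[...,2]>135)&(hsv[...,1]<110)&w
ys,xs=np.nonzero(lab); P=np.array([onz("top",(x,y),2)[:2] for x,y in zip(xs,ys)])
def loc(p,P): c,s=np.cos(p[2]),np.sin(p[2]); return (P-p[:2])@np.array([[c,-s],[s,c]])
def res(p):
    q=loc(p,P); d=np.abs(np.stack([q[:,0]+114,q[:,1]-144,q[:,1]+144,q[:,0]-114],1)).min(1); return np.minimum(d,15)
p=least_squares(res,[522,128,np.radians(11)],loss="soft_l1",f_scale=2).x
r=res(p); print("mat",p[:2].round(1),np.degrees(p[2]).round(2),"n",len(P),"inl",(r<4).sum(),np.median(r))
c=np.array([618.6,158.]);a=np.radians(10.64);ex=np.array([np.cos(a),np.sin(a)]);ey=np.array([-ex[1],ex[0]])
f=c-14*ex; C=np.array([f+120*ey,f-120*ey,f-170*ex+120*ey,f-170*ex-120*ey])
print("foot",f.round(1),"landing in mat frame",loc(p,C).round(1).tolist())
print("jar in mat",loc(p,np.array([[469,161.],[281,376],[279,212],[649,-121]])).round(1).tolist())
cm=[proj("side",[*(p[:2]+np.array([[np.cos(p[2]),-np.sin(p[2])],[np.sin(p[2]),np.cos(p[2])]])@v),2])[0].round(1).tolist() for v in np.array([[-114,144],[-114,-144],[114,-144],[114,144]])]
print("side px of line corners",cm)
S=cv2.imread("pics/side0.png"); cv2.polylines(S,[np.int32(np.round(cm))],1,(0,0,255),1)
def box(c,z0,h,color):
    for z in(z0,z0+h):
        q=[proj("side",[*(c+i*14*ex+j*120*ey),z])[0] for i,j in((-1,-1),(1,-1),(1,1),(-1,1))]
        cv2.polylines(S,[np.int32(np.round(q))],1,color,1)
box(c,2,170,(255,0,255))
t=np.linspace(0,6.28,40)
for z,rr in((2,47),(82,42)):
    q=[proj("side",[469+rr*np.cos(u),161+rr*np.sin(u),z])[0] for u in t]; cv2.polylines(S,[np.int32(np.round(q))],1,(0,255,255),1)
T=im.copy()
for v in range(1):
    q=[proj("top",[469+47*np.cos(u),161+47*np.sin(u),54])[0] for u in t]; cv2.polylines(T,[np.int32(np.round(q))],1,(0,255,255),1)
    q=[proj("top",[*(c+i*14*ex+j*120*ey),172])[0] for i,j in((-1,-1),(1,-1),(1,1),(-1,1))];cv2.polylines(T,[np.int32(np.round(q))],1,(255,0,255),1)
    R=np.array([[np.cos(p[2]),-np.sin(p[2])],[np.sin(p[2]),np.cos(p[2])]])
    q=[proj("top",[*(p[:2]+R@np.array(v)),2])[0] for v in((-120,150),(-120,-150),(120,-150),(120,150))];cv2.polylines(T,[np.int32(np.round(q))],1,(0,0,255),1)
A=cv2.resize(S[110:300,160:400],None,fx=2,fy=2); B=cv2.resize(T[120:280,150:350],None,fx=1.6,fy=1.6,interpolation=cv2.INTER_CUBIC)
B=cv2.copyMakeBorder(B,0,380-B.shape[0],0,0,0); cv2.imwrite("pics/o2.png",np.hstack([A,B]))
E
python3 n.py
```

```text
mat [553.5 133.4] 9.77 n 1574 inl 608 5.981401421433212
foot [604.8 155.4] landing in mat frame [[52.6, 133.0], [56.2, -107.0], [-117.4, 130.4], [-113.8, -109.6]]
jar in mat [[-78.5, 41.5], [-227.3, 285.3], [-257.1, 124.0], [51.0, -266.9]]
side px of line corners [[238.3, 199.8], [275.9, 259.4], [358.5, 237.8], [310.2, 184.5]]
```

View pics/o2.png

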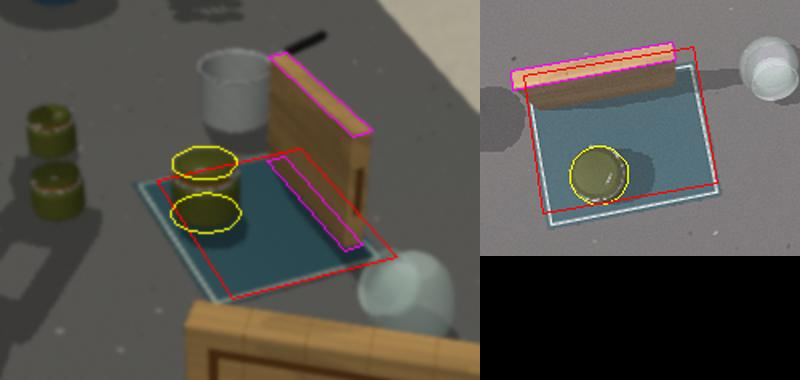

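```bash
cat > fix.py <<'E'
s=open("n.py").read()
s=s.replace("lab=(hsv[...,2]>135)&(hsv[...,1]<110)&w","g=cv2.cvtColor(im,cv2.COLOR_BGR2GRAY);lab=(cv2.morphologyEx(g,cv2.MORPH_TOPHAT,np.ones((9,9)))>45)&(hsv[...,1]<110)&w;lab[:200,176:181]=0;lab[:195,:272]=0;cv2.circle(u:=lab.astype(np.uint8),(224,229),24,0,-1);lab=u>0")
s=s.replace("[522,128,np.radians(11)]","[528,128,np.radians(10.8)]").replace("S[110:300,160:400],None,fx=2,fy=2)","S[130:280,220:370],None,fx=3.4,fy=3.4,interpolation=cv2.INTER_CUBIC)").replace("380-B","510-B").replace("150:350],None,fx=1.6,fy=1.6","165:310],None,fx=1.9,fy=1.9")
open("n.py","w").write(s)
E
python3 fix.py; python3 n.py
```

```text
mat [528.9 129.4] 11.04 n 492 inl 466 1.428758749445862
foot [604.8 155.4] landing in mat frame [[80.4, 130.9], [78.7, -109.1], [-89.6, 132.1], [-91.3, -107.9]]
jar in mat [[-52.7, 42.4], [-196.1, 289.5], [-229.4, 128.9], [69.9, -268.8]]
side px of line corners [[229.1, 202.2], [267.8, 262.1], [350.5, 239.1], [301.3, 185.9]]
```

View pics/o2.png

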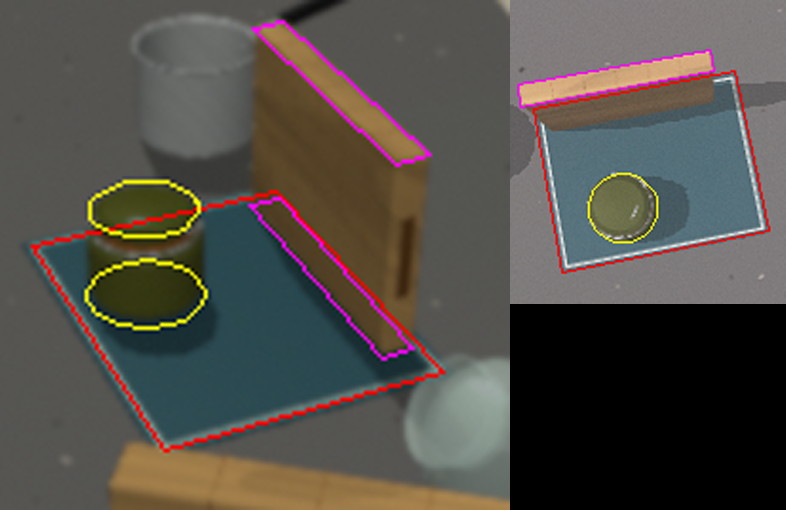

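Overlay check: the mat outline (red), the board's top edge (magenta) and the jar (yellow) all match both pictures. In the mat frame the board would land at x -91..80 and y -109..132, which is inside the ±120/±150 mat edges. I'll push the jar toward the robot with a half-open finger fork.

Call:
jog_arm(series=[{"travel": [-41.2,-24.8,0],"rot": [0,0,0]},{"travel": [-41.2,-24.8,0],"rot": [0,0,0]},{"travel": [-41.2,-24.8,0],"rot": [0,0,0]},{"travel": [-41.2,-24.8,0],"rot": [0,0,0]},{"travel": [-41.2,-24.8,0],"rot": [0,0,0]},{"travel": [-41.2,-24.8,0],"rot": [0,0,0]},{"travel": [-41.2,-24.8,0],"rot": [0,0,0]},{"travel": [-41.2,-24.8,0],"rot": [0,0,0]},{"travel": [-41.2,-24.8,0],"rot": [0,0,0]},{"travel": [-41.2,-24.8,0],"rot": [0,0,0]}], gripper=-0.2)

```text
time: 2.05
tool_pos: [525.6, 189.8, 231.6]
ee_rot: [[-0.924, 0.382, 0.001], [0.382, 0.924, 0.0], [-0.0, 0.0, -1.0]]
wrist_force: [0.6, 0.9, -0.2]
grip_width: 50.8
```

Call:
jog_arm(series=[{"rot": [0,0,-0.177],"travel": [0,0,0]},{"rot": [0,0,-0.177],"travel": [0,0,0]},{"rot": [0,0,-0.177],"travel": [0,0,0]},{"rot": [0,0,-0.177],"travel": [0,0,0]},{"rot": [0,0,-0.177],"travel": [0,0,0]},{"rot": [0,0,0],"travel": [0,0,0]},{"rot": [0,0,0],"travel": [0,0,0]}])

```text
time: 2.92
tool_pos: [524.8, 191.1, 231.4]
ee_rot: [[-0.882, -0.47, 0.0], [-0.47, 0.882, -0.0], [-0.0, -0.0, -1.0]]
wrist_force: [0.0, -0.1, -0.4]
grip_width: 51.3
```

```bash
python3 -c "
from h import *
s=arm.get_state();print(s['time'],s['tool_pos'],s['ee_rot'],s['grip_width'],s['wrist_force'])
cv2.imwrite('pics/w1.png',viewer.camera('wrist')[:,:,::-1])"
```

```text
2.925 [524.75211358 191.09692093 231.36132193] [[-8.82418937e-01 -4.70464462e-01  9.90767314e-05]
 [-4.70464466e-01  8.82418940e-01 -1.70392286e-05]
 [-7.94108328e-05 -6.16478195e-05 -9.99999995e-01]] 51.284336540602894 [ 0.0210579  -0.1469081  -0.44596398]
```

View pics/w1.png

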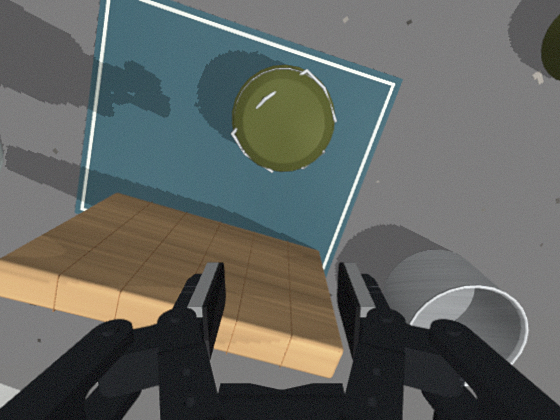

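The wrist view shows the jar lid at (285,119), centred between the fingers, and the gap is clear of the board. I'll descend there.

Call:
jog_arm(series=[{"travel": [0,0,30],"rot": [0,0,0]},{"travel": [0,0,30],"rot": [0,0,0]},{"travel": [0,0,30],"rot": [0,0,0]},{"travel": [0,0,30],"rot": [0,0,0]},{"travel": [0,0,30],"rot": [0,0,0]},{"travel": [0,0,30],"rot": [0,0,0]},{"travel": [0,0,20],"rot": [0,0,0]},{"travel": [0,0,9],"rot": [0,0,0]},{"travel": [0,0,0],"rot": [0,0,0]},{"travel": [0,0,0],"rot": [0,0,0]}])

```text
time: 4.22
tool_pos: [525.8, 191.3, 23.5]
ee_rot: [[-0.881, -0.473, 0.002], [-0.473, 0.881, 0.0], [-0.002, -0.001, -1.0]]
wrist_force: [-0.8, -0.1, 0.2]
grip_width: 51.5
```

Call:
jog_arm(series=[{"travel": [6,0,0],"rot": [0,0,0]},{"travel": [6,0,0],"rot": [0,0,0]},{"travel": [6,0,0],"rot": [0,0,0]},{"travel": [6,0,0],"rot": [0,0,0]},{"travel": [6,0,0],"rot": [0,0,0]}])

```text
time: 4.85
tool_pos: [499.5, 177.1, 23.3]
ee_rot: [[-0.881, -0.473, 0.004], [-0.473, 0.881, 0.001], [-0.004, -0.001, -1.0]]
wrist_force: [4.7, 1.9, 0.5]
grip_width: 51.0
```

Call:
jog_arm(series=[{"travel": [8,0,0],"rot": [0,0,0]},{"travel": [8,0,0],"rot": [0,0,0]},{"travel": [8,0,0],"rot": [0,0,0]},{"travel": [8,0,0],"rot": [0,0,0]},{"travel": [8,0,0],"rot": [0,0,0]},{"travel": [8,0,0],"rot": [0,0,0]},{"travel": [8,0,0],"rot": [0,0,0]},{"travel": [8,0,0],"rot": [0,0,0]},{"travel": [8,0,0],"rot": [0,0,0]},{"travel": [8,0,0],"rot": [0,0,0]}])

```text
time: 6.1
tool_pos: [429.3, 139.1, 23.5]
ee_rot: [[-0.881, -0.474, 0.004], [-0.474, 0.881, 0.001], [-0.004, -0.001, -1.0]]
wrist_force: [4.0, 2.4, 1.4]
grip_width: 51.5
```

Call:
jog_arm(series=[{"travel": [8,0,0],"rot": [0,0,0]},{"travel": [8,0,0],"rot": [0,0,0]},{"travel": [8,0,0],"rot": [0,0,0]},{"travel": [8,0,0],"rot": [0,0,0]},{"travel": [8,0,0],"rot": [0,0,0]},{"travel": [8,0,0],"rot": [0,0,0]},{"travel": [6,0,0],"rot": [0,0,0]},{"travel": [3,0,0],"rot": [0,0,0]},{"travel": [0,0,0],"rot": [0,0,0]}])

```text
time: 7.22
tool_pos: [377.1, 111.8, 22.2]
ee_rot: [[-0.881, -0.473, -0.001], [-0.473, 0.881, -0.0], [0.001, 0.0, -1.0]]
wrist_force: [-0.0, 0.3, 0.0]
grip_width: 51.0
```

Call:
jog_arm(series=[{"travel": [-8,0,0],"rot": [0,0,0]},{"travel": [-12,0,0],"rot": [0,0,0]},{"travel": [0,0,-40],"rot": [0,0,0]},{"travel": [0,0,-50],"rot": [0,0,0]},{"travel": [0,0,-50],"rot": [0,0,0]},{"travel": [0,0,-50],"rot": [0,0,0]},{"travel": [0,0,-30],"rot": [0,0,0]},{"travel": [0,0,-20],"rot": [0,0,0]}])

```text
time: 8.22
tool_pos: [396.5, 121.9, 264.6]
ee_rot: [[-0.881, -0.474, 0.003], [-0.474, 0.881, 0.0], [-0.002, -0.001, -1.0]]
wrist_force: [0.8, 0.1, -0.4]
grip_width: 51.2
```

```bash
cat > k.py <<'E'
from h import *
import sys
s=arm.get_state();print(s['time'],s['tool_pos'].round(1) if hasattr(s['tool_pos'],'round') else s['tool_pos'],s['wrist_force'])
im=[viewer.camera(c)[:,:,::-1] for c in("top","side")]
A=cv2.resize(im[0][120:330,90:370],(400,300));B=cv2.resize(im[1][110:300,150:400],(400,304))[:300]
cv2.imwrite(sys.argv[1],np.hstack([A,B]))
for r in regions_of("jar_center","top")[:4]:
    (x,y),rad=cv2.minEnclosingCircle(np.argwhere(r["mask"])[:,::-1].astype(np.float32))
    q=onz("top",(x,y),50)[:2]; t=np.radians(11.04); d=q-[528.9,129.4]
    print(round(r["score"],2),round(rad,1),q.round(),"mat",np.round([d@[np.cos(t),np.sin(t)],d@[-np.sin(t),np.cos(t)]]))
E
python3 k.py pics/k1.png
```

```text
8.225 [396.5 121.9 264.6] [ 0.83048738  0.05452142 -0.35115761]
0.82 15.4 [279. 212.] mat [-230.  129.]
0.76 18.3 [331.  85.] mat [-203.   -6.]
0.76 12.7 [278. 387.] mat [-197.  301.]
```

View pics/k1.png

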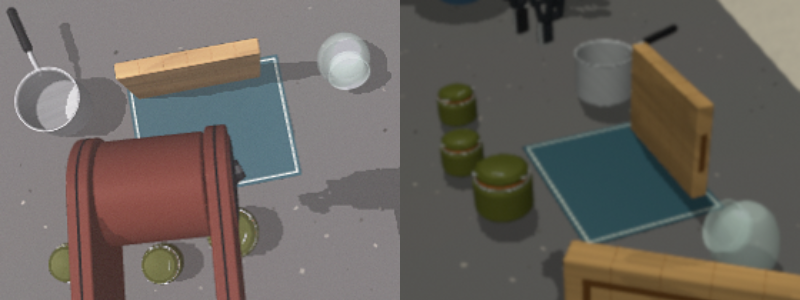

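The jar stands upright about 36 mm clear of the mat's near edge, at mat x -203 and radius 47. Now I'll go over and behind the board with the gripper shut.

Call:
jog_arm(series=[{"travel": [0,0,0],"rot": [0,0,0.1535]},{"travel": [0,0,0],"rot": [0,0,0.1535]},{"travel": [-36,-0.7,0],"rot": [0,0,0]},{"travel": [-36,-0.7,0],"rot": [0,0,0]},{"travel": [-36,-0.7,0],"rot": [0,0,0]},{"travel": [-36,-0.7,0],"rot": [0,0,0]},{"travel": [-36,-0.7,0],"rot": [0,0,0]},{"travel": [-36,-0.7,0],"rot": [0,0,0]},{"travel": [-36,-0.7,0],"rot": [0,0,0]},{"travel": [-36,-0.7,0],"rot": [0,0,0]}], gripper=1)

```text
time: 9.62
tool_pos: [679.9, 169.6, 259.4]
ee_rot: [[-0.983, -0.185, -0.003], [-0.185, 0.983, -0.0], [0.003, 0.0, -1.0]]
wrist_force: [0.5, -0.0, -0.1]
grip_width: 0.2
```

Call:
jog_arm(series=[{"travel": [0,0,0],"rot": [0,0,0]},{"travel": [0,0,0],"rot": [0,0,0]}])

```text
time: 9.88
tool_pos: [678.3, 169.3, 260.2]
ee_rot: [[-0.983, -0.185, -0.003], [-0.185, 0.983, -0.0], [0.003, 0.0, -1.0]]
wrist_force: [-0.5, -0.8, -0.4]
grip_width: 0.4
```

```bash
python3 -c "
from h import *
s=arm.get_state();print(s['time'],s['tool_pos'],s['ee_rot'])
c=np.array([618.6,158.]);a=np.radians(10.64);ex=np.array([np.cos(a),np.sin(a)]);d=s['tool_pos'][:2]-c;print('board x,y',d@ex,d@[-ex[1],ex[0]])
im=viewer.camera('top');hsv=cv2.cvtColor(im,cv2.COLOR_RGB2HSV)"
```

```text
9.875 [678.32970057 169.32576391 260.22956947] [[-9.82689367e-01 -1.85231186e-01 -3.31886757e-03]
 [-1.85230559e-01  9.82694964e-01 -4.97835925e-04]
 [ 3.35364918e-03  1.25537625e-04 -9.99994369e-01]]
board x,y 60.79391015752638 0.10269248461036753
```

Call:
jog_arm(series=[{"travel": [0,0,25],"rot": [0,0,0]},{"travel": [0,0,30],"rot": [0,0,0]},{"travel": [0,0,30],"rot": [0,0,0]},{"travel": [0,0,20],"rot": [0,0,0]},{"travel": [0,0,5],"rot": [0,0,0]},{"travel": [0,0,0],"rot": [0,0,0]},{"travel": [8,0,0],"rot": [0,0,0]},{"travel": [8,0,0],"rot": [0,0,0]},{"travel": [5,0,0],"rot": [0,0,0]},{"travel": [0,0,0],"rot": [0,0,0]}])

```text
time: 11.18
tool_pos: [658.4, 165.4, 152.7]
ee_rot: [[-0.983, -0.185, 0.0], [-0.185, 0.983, 0.0], [-0.0, -0.0, -1.0]]
wrist_force: [0.4, -0.0, -0.8]
grip_width: 0.1
```

Call:
jog_arm(series=[{"travel": [2.5,0,0],"rot": [0,0,0]},{"travel": [2.5,0,0],"rot": [0,0,0]},{"travel": [2.5,0,0],"rot": [0,0,0]},{"travel": [2.5,0,0],"rot": [0,0,0]},{"travel": [2.5,0,0],"rot": [0,0,0]},{"travel": [2.5,0,0],"rot": [0,0,0]}])

```text
time: 11.92
tool_pos: [643.9, 162.6, 152.4]
ee_rot: [[-0.983, -0.185, 0.0], [-0.185, 0.983, 0.0], [-0.0, -0.0, -1.0]]
wrist_force: [0.7, -0.4, 1.3]
grip_width: 0.5
```

Call:
jog_arm(series=[{"travel": [2.5,0,0],"rot": [0,0,0]},{"travel": [2.5,0,0],"rot": [0,0,0]},{"travel": [2.5,0,0],"rot": [0,0,0]},{"travel": [2.5,0,0],"rot": [0,0,0]},{"travel": [2.5,0,0],"rot": [0,0,0]},{"travel": [2.5,0,0],"rot": [0,0,0]}])

```text
time: 12.68
tool_pos: [628.9, 159.8, 152.2]
ee_rot: [[-0.983, -0.185, -0.0], [-0.185, 0.983, 0.0], [0.0, 0.0, -1.0]]
wrist_force: [0.1, 0.2, 0.4]
grip_width: 0.2
```

Call:
jog_arm(series=[{"travel": [2,0,0],"rot": [0,0,0]},{"travel": [2,0,0],"rot": [0,0,0]},{"travel": [2,0,0],"rot": [0,0,0]},{"travel": [2,0,0],"rot": [0,0,0]},{"travel": [2,0,0],"rot": [0,0,0]},{"travel": [2,0,0],"rot": [0,0,0]},{"travel": [2,0,0],"rot": [0,0,0]},{"travel": [2,0,0],"rot": [0,0,0]},{"travel": [2,0,0],"rot": [0,0,0]},{"travel": [2,0,0],"rot": [0,0,0]}])

```text
time: 13.92
tool_pos: [609.4, 156.1, 152.3]
ee_rot: [[-0.983, -0.185, -0.0], [-0.185, 0.983, -0.0], [0.0, 0.0, -1.0]]
wrist_force: [0.4, 0.4, 0.2]
grip_width: 0.2
```

Call:
jog_arm(series=[{"travel": [0,0,0],"rot": [0,0,0]},{"travel": [0,0,0],"rot": [0,0,0]},{"travel": [0,0,0],"rot": [0,0,0]},{"travel": [0,0,0],"rot": [0,0,0]}])

```text
time: 14.42
tool_pos: [609.6, 156.2, 152.3]
ee_rot: [[-0.983, -0.185, -0.0], [-0.185, 0.983, 0.0], [0.0, 0.0, -1.0]]
wrist_force: [0.7, 0.1, -0.2]
grip_width: -0.1
```

```bash
python3 k.py pics/k2.png
```

```text
14.425 [609.6 156.2 152.3] [ 0.66835372  0.11513844 -0.20328798]
0.84 14.3 [280. 383.] mat [-196.  296.]
0.8 18.6 [331.  85.] mat [-203.   -6.]
```

View pics/k2.png

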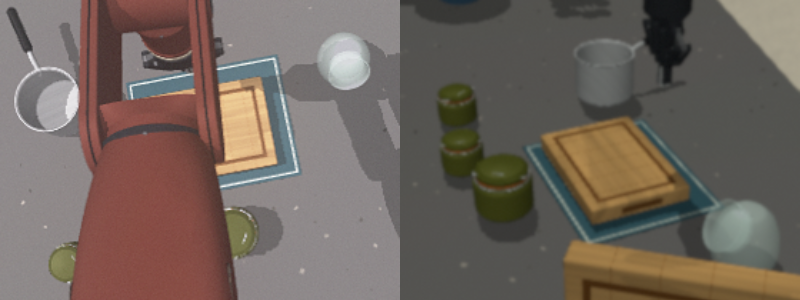

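The board has fallen flat and the jar hasn't moved. I'll retreat upward and to the left for an unobstructed check.

Call:
jog_arm(series=[{"travel": [0,0,-40],"rot": [0,0,0]},{"travel": [0,0,-40],"rot": [0,0,0]},{"travel": [10,45,0],"rot": [0,0,0]},{"travel": [10,45,0],"rot": [0,0,0]},{"travel": [10,45,0],"rot": [0,0,0]},{"travel": [10,45,0],"rot": [0,0,0]},{"travel": [10,45,0],"rot": [0,0,0]},{"travel": [10,45,0],"rot": [0,0,0]},{"travel": [10,45,0],"rot": [0,0,0]},{"travel": [10,45,0],"rot": [0,0,0]}])

```text
time: 15.82
tool_pos: [463.6, 496.5, 232.3]
ee_rot: [[-0.983, -0.185, 0.0], [-0.185, 0.983, 0.0], [-0.0, 0.0, -1.0]]
wrist_force: [1.0, 0.2, 0.2]
grip_width: 0.4
```

Call:
jog_arm(series=[{"travel": [0,0,0],"rot": [0,0,0]},{"travel": [0,0,0],"rot": [0,0,0]}])

```text
time: 16.08
tool_pos: [464.2, 494.9, 232.0]
ee_rot: [[-0.983, -0.186, -0.0], [-0.186, 0.983, -0.001], [0.0, -0.001, -1.0]]
wrist_force: [0.9, -0.7, 0.3]
grip_width: -0.0
```

```bash
python3 k.py pics/k3.png; python3 - <<'E'
from h import *
im=viewer.camera("top")
p=np.array([528.9,129.4]);t=np.radians(11.04);R=np.array([[np.cos(t),-np.sin(t)],[np.sin(t),np.cos(t)]])
for r in regions_of("board_center","top")[:2]:
    M=r["mask"]; ys,xs=np.nonzero(M); P=np.array([onz("top",(x,y),30)[:2] for x,y in zip(xs,ys)])
    c,s,a=cv2.minAreaRect(P.astype(np.float32)); b=cv2.boxPoints((c,s,a)); print(round(r["score"],2),np.round(c),np.round(s),((b-p)@R).round().tolist())
for n in("milk_pot_center","salt_pig_center"):
    for r in regions_of(n,"top")[:1]: print(n,round(r["score"],2),np.round(r["box"]))
E
```

```text
16.075 [464.2 494.9 232. ] [ 0.89734372 -0.7031767   0.25955986]
0.89 15.3 [279. 212.] mat [-230.  129.]
0.88 16.2 [280. 376.] mat [-197.  290.]
0.65 18.9 [332.  87.] mat [-201.   -3.]
0.94 [517. 139.] [171. 237.] [[-94.0, 131.0], [-95.0, -107.0], [76.0, -107.0], [76.0, 130.0]]
0.61 [ 540. -413.] [120. 414.] [[-295.0, -459.0], [37.0, -706.0], [109.0, -610.0], [-223.0, -362.0]]
salt_pig_center 0.97 [312. 141. 347. 185.]
```

View pics/k3.png

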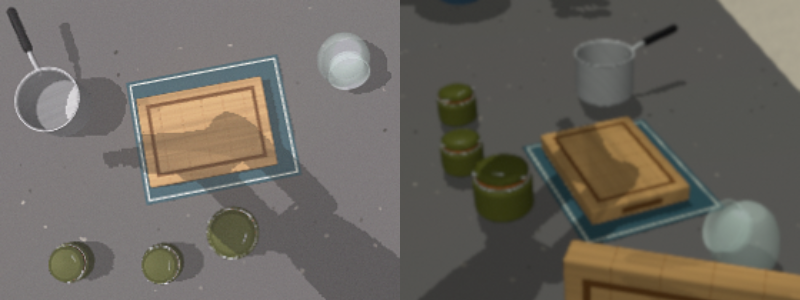

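The board lies flat in mat x -95..76, y -107..131, so it is inside all the edges with at least 19 mm to spare. The jar is off the mat, and the pot and salt pig haven't moved. I'll hand the job in.

```bash
python3 -c "
from bench import close_job; print(close_job())"
```

```text
the job is handed in; nothing more can be done
None
```

The job is done and handed in at about 16 s of the 54 s allowed. I pushed the largest jar toward the robot with a half-open finger fork, then toppled the smaller board with shut fingertips near the top of its back.

What the last checks showed:
- **Jar:** it stands upright, with its rim about 35 mm clear of the mat's near edge. It didn't move when the board fell.
- **Board:** it lies flat and measures 171 x 237 mm against the true 170 x 240. Its smallest margin is about 19 mm, at the mat's left edge, and the other margins are 25 mm or more.
- **Salt pig:** its detection box is unchanged within about 2 pixels.
- **Milk pot:** it looks unmoved in both pictures. The network didn't report it in the last look, so I confirmed it by eye only.
- **Arm:** the highest wrist force in the move reports was about 5 N. The arm ended clear of everything.

My first fit of the mat was wrong because it picked up board and counter pixels. I corrected it before the first move, and the corrected outline matched both cameras.

I viewed eight pictures, within the budget of ten.

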